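Put the slab roller into reverse and jog it

TASK

The bench slab roller has to be run backwards for a moment to clear it. Lift the spring-loaded lockout collar on the drive lever, push the lever past the two gate bosses all the way to its reverse end (the side where the rollers are), and let the collar drop back down so that the lever is locked there; only then press the small flat jog button fully down for about half a second and let it come up again. Leave the mushroom-headed stop button and the things lying around the machine alone.

Things in the scene. Friction and masses are not known exactly. Their poses are not given: they have to be found in the camera images.
- machine: Bench slab roller, fixed. Origin on the table under the middle of its grey gear head (180 mm along x, 150 along y, steel gate plate on top at height 120). Its x axis runs from the gear head along the two rollers (x = 90 to 360, up to 143 high; plywood beds either side, 78 high, to 118 mm from the axis; end bracket to x = 393, 150 high). z up. The lever stands in a slot along x in the plate.
- pivot (a point): Pivot of the drive lever, inside the gear head: at (0, 0, 66 mm) in the machine's frame. The lever swings about the machine's y axis through this point, in the machine's x-z plane.
- gate (a point): Midpoint between the tops of two steel bosses that stand on the gate plate, one each side of the slot (each 8 mm along x, 12 along y, 18 mm from the slot's middle), 70 mm from the pivot in the direction of lever value 0.12, top about 135.5 mm above the table.
- lever (a joint): Drive lever, rad. 0 upright; negative leans away from the rollers (forward, end stop -0.38); positive leans to the machine's +x, towards the rollers (reverse, end stop +0.38). Stays where left (friction 0.15 N m). With the collar down its cross pin is stopped by the bosses at about 0.0; lifted, it passes, and from about 0.25 on the collar can drop behind the bosses, locking the lever in reverse.
- collar (a joint): Lockout collar sliding on the lever's rod, in m along the rod: 0 down (rest), 0.014 fully lifted. A spring pulls it down with 4 N (rest) to 6 N (top), so it drops when let go. Its cross pin clears the bosses when lifted about 0.0095 or more (11 to 13 mm is good).
- collar_grip (a point): Centre of the collar's grip, a dark steel block round the rod: 34 mm between two flat faces (facing the machine's +y and -y), 30 mm along the swing, 26 mm along the rod; 95 mm from the pivot when down. z: up along the rod; y: the machine's y. Below it an 18 mm neck leads to a cross pin (8 mm thick, 48 long along y, 65 mm from the pivot when down). The knob above fits between open fingers.
- knob_top (a point): Centre of the top of the lever's black knob (26 mm across, 16 high, on a 12 mm steel rod), on the rod's axis, 140 mm from the pivot, 45 mm above the centre of the collar's grip when the collar is down. z axis: up along the rod.
- jog_top (a point): Centre of the top face of the jog button: a flat black cylinder, 28 mm across, standing 10 mm out of a steel ring 44 mm across, top 82 mm above the table, on a grey pod 80 x 80 x 60 mm that is fixed to the table to one side of the gear head. z axis: up.
- jog (a joint): Jog button travel in m: 0 is up, 0.006 is fully down. Spring: moves from about 1.5 N, fully down at 5 N.
- stop_top (a point): Top of the stop button: a black mushroom head 44 mm across, top 94 mm above the table, on a pod like the jog button's (80 x 80 x 60 mm, fixed), on the other side of the gear head. Not to be pressed.
- stop (a joint): Stop button travel in m: 0 is up, 0.005 is fully down.
- tape_roll: Cardboard tape core standing on end, 90 mm across, 48 high, loose; origin at the centre of its underside. Bystander.
- cup: Terracotta cup, 76 mm across the rim, 85 high, loose; origin at the centre of its underside. Bystander.
- dowel: Short wooden dowel standing upright, 36 mm across, 70 high, loose; origin at the centre of its underside. Bystander.
There are look-alikes about, which are no part of the job. What is shaped like the part that bears jog_top but purple is not meant.

How it is judged:
By the outcome, as a careful person would: the job done as asked, in the order asked, and still so for the second after the job is handed in, with the robot touching nothing.
It also fails if it takes over 48 s, if anything falls off the work surface, if the arm or the gripper's body presses on something with over 40 N, if the wrist force passes 120 N, or if a joint passes its speed limit or range.

ROBOT

A 7-joint arm with a two-finger parallel gripper is mounted at the origin on the work surface. World frame = base frame: x ahead of the robot, y to its left, z up, the work surface at z = 0. Lengths are in m, angles in rad, forces in N, time in s.
With the tool pointing down it reaches from about 0.425 to 0.875 m from the base axis. Payload 4.7 kg.
Tool frame: the origin (TCP) lies between the finger pads; the fingertips stand 22 mm ahead of it and the grasp point (between the pads) lies 3 mm ahead of it; z points along the fingers, y is the line along which they close (so a half turn about z gives the same grasp; the last joint's range is limited). The gripper opens to 87 mm and grips with 3 to 60 N. Pads are 19 mm wide; open, the fingers measure 117 mm over their backs; the gripper's body (75 mm by 190 mm) begins 51 mm behind the grasp point.
Start: joints at [0.014, 0.321, -0.07, 1.45, 0.023, 1.371, -0.057], TCP at [0.65, -0, 0.245] pointing down, gripper open.
Joint ranges: [-2.86, 2.86], [-0.3, 2.09], [-1.38, 1.24], [0.06, 2.45], [-1.56, 4.7], [0.09, 2.05], [-2.69, 2.69]. Speed limits (rad/s): [2.57, 2.57, 3.14, 3.14, 3.14, 3.14, 3.14].

INTERFACE

Orientations are given as a rotation vector (axis times angle).
In Python, from bench import ctrl gives the robot as it stands. The module is installed in compiled form; this text tells all that it offers.
- The arm moves only by the tool send_rows, never from a script. Its argument "motion" is a list of rows, each an object with "claw": the opening, from -1 (shut) to 1 (fully open); "slide": the shift along the tool's x, y, z in mm, a list of three; "delta_rot": the turn, a rotation vector about the tool's x, y, z in rad, a list of three. In form: [{"claw": claw, "slide": [x, y, z], "delta_rot": [ax, ay, az]}, ...]. A call has 1 to 5 rows; each row is the pose to reach, as a shift and turn from the pose commanded when the call began, along the tool's axes at that moment; what a row does not reach only later rows make up. A row lasts 1/10 s, in which the tool goes at most 50 mm and 8.59 degrees, less where a joint would pass 70% of its speed; a pose out of reach is approached as far as the arm can. A call with a gripper value outside its range is refused whole. The fingers move at their own pace and stop on an object; "grip_force" is the grip in N (left out, the last holds). Time passes only in rows, so rows that repeat a pose let the fingers close. It gives the time, the measured TCP pose, the force, the opening and the grip force at its end, in the units of the state.
- ctrl.get_state(): the state, without advancing time (a new reading comes with each control period).
- ctrl.get_image(name): name is "scene" or "side" or "wrist"; returns a dict with "color" (400x640x3 uint8, blue, green, red), "fx", "fy", "cx", "cy" (pixels), "pose" (4x4, takes a point from camera to world coordinates). Camera axes: x right, y down, z forward; pixel columns grow to the right and rows downward; lengths in m; the calibration is good to about 2 mm. A picture is of the moment at which its call begins. There is no depth.
- ctrl.close_job(): hands the job in; it is judged then, once.
The state is a dict: "time": time; "joint_positions": joint angles; "qd": joint speeds; "joint_torque": joint torques, N m; "position": TCP position; "tool_rot": TCP orientation; "ft_force": force on the tool from outside, world axes, zero at the start; "torque": the same for the moment, N m; "grip_width": opening from 0.0 (shut) to 1.0 (fully open); "grip_force": force on a finger pad.
Only numpy, scipy, OpenCV 4.12 (cv2) and the standard library are available. Lean on these libraries where they do the work, as an engineer would, in place of code of your own. Each camera call takes 0.05 s, during which the arm holds its last target. There are 200 camera calls.

## Working session

There is one attempt and no reset: what is moved stays moved. The work goes in short steps, Python scripts to look and compute and a tool call to move; the robot and the scene stay as the last step left them, time stands still between calls to the robot, and variables do not carry over. Pictures are saved under pics/ and viewed, at most 13 in all, crops included, and the job is handed in when it is done.

Besides the shell and the picture viewer there is one more tool, called after "Call:" by a JSON object that holds its "op" and its "data". send_rows: Moves the arm, as the interface text tells. Its arguments: {"type":"object","properties":{"motion":{"type":"array","items":{"type":"object","properties":{"claw":{"type":"number"},"slide":{"type":"array","items":{"type":"number"}},"delta_rot":{"type":"array","items":{"type":"number"}}}}},"grip_force":{"type":"number"}},"required":["motion"]}

```bash
mkdir -p pics; cat > h.py <<'E'
import numpy as np, cv2, pickle
from bench import ctrl
def snap(n,f):
    im=ctrl.get_image(n); cv2.imwrite('pics/'+f+'.png',im['color']); pickle.dump(im,open('pics/'+f+'.pkl','wb')); return im
def load(f): return pickle.load(open('pics/'+f+'.pkl','rb'))
def ray(im,u,v):
    P=np.array(im['pose']); d=P[:3,:3]@np.array([(u-im['cx'])/im['fx'],(v-im['cy'])/im['fy'],1]); return P[:3,3],d
def onz(im,u,v,z):
    o,d=ray(im,u,v); return o+d*(z-o[2])/d[2]
def tri(a,b):
    A=[];B=[]
    for im,u,v in (a,b):
        o,d=ray(im,u,v); d/=np.linalg.norm(d); M=np.eye(3)-np.outer(d,d); A.append(M);B.append(M@o)
    return np.linalg.lstsq(np.vstack(A),np.hstack(B),rcond=None)[0]
def proj(im,p):
    P=np.linalg.inv(np.array(im['pose'])); c=P[:3,:3]@np.array(p)+P[:3,3]; return np.round([im['fx']*c[0]/c[2]+im['cx'],im['fy']*c[1]/c[2]+im['cy']],1)
E
python3 - <<'E'
from h import *
for n in('scene','side','wrist'):
    im=snap(n,n+'0'); print(n,np.round(im['pose'],3).tolist(),im['fx'])
print(ctrl.get_state())
E
```

```text
scene [[0.778, 0.474, -0.412, 1.066], [0.628, -0.595, 0.501, -0.522], [-0.008, -0.648, -0.761, 1.037], [0.0, 0.0, 0.0, 1.0]] 504.4245503686966
side [[-0.78, -0.373, 0.503, -0.09], [-0.625, 0.441, -0.644, 0.895], [0.018, -0.817, -0.577, 0.901], [0.0, 0.0, 0.0, 1.0]] 480.75161692992356
wrist [[1.0, 0.001, -0.001, 0.649], [0.0, -0.961, -0.276, 0.076], [-0.001, 0.276, -0.961, 0.384], [0.0, 0.0, 0.0, 1.0]] 308.5024498270133
{'time': 0.15, 'joint_positions': array([ 0.01411803,  0.32166734, -0.07012687,  1.45139192,  0.02264542,
        1.37077868, -0.0569004 ]), 'qd': array([-0.00024057, -0.0022408 , -0.00121125, -0.00357209, -0.00146584,
        0.0006338 , -0.00111599]), 'joint_torque': array([ 2.16972071e-04, -4.91794288e+01, -4.04079035e-01, -3.12878716e+01,
       -6.39387709e-02,  4.04033612e-02,  9.90178205e-05]), 'position': array([ 6.49621940e-01, -4.51785031e-05,  2.43705010e-01]), 'tool_rot': array([-2.22071140e+00, -2.22083333e+00,  1.74278684e-03]), 'ft_force': array([-0.56784065,  0.02340741, -0.4393133 ]), 'torque': array([-0.03299495, -0.0047701 , -0.0561739 ]), 'grip_force': 0.0, 'grip_width': 1.0015143687332433}
```

View pics/scene0.png

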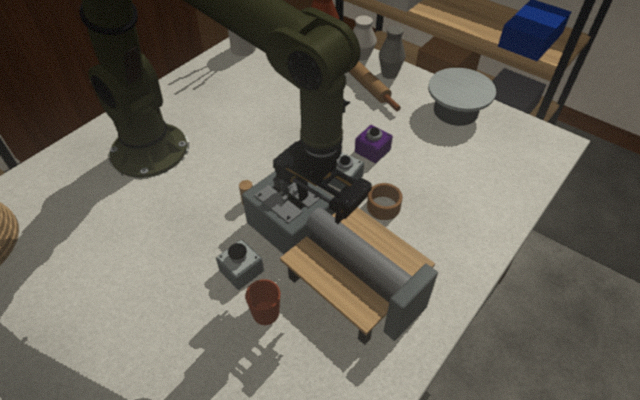

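View pics/side0.png

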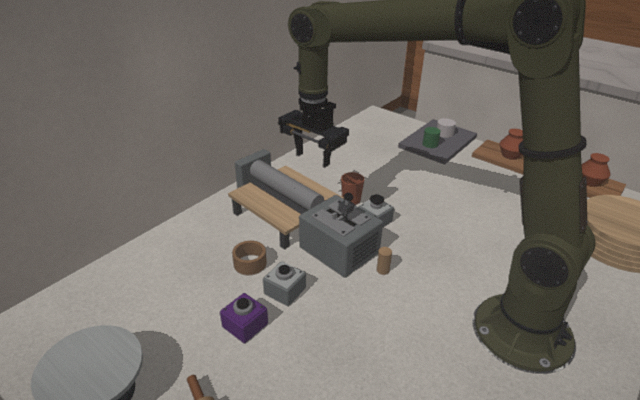

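```bash
python3 - <<'E'
from h import *
a=load('side0')['color'][150:350,210:410]; b=load('scene0')['color'][140:340,210:410]
r=lambda x:cv2.convertScaleAbs(cv2.resize(x,(400,400),interpolation=cv2.INTER_CUBIC),alpha=1.5,beta=15)
c=cv2.resize(load('scene0')['color'][150:300,210:410],(800,600),interpolation=cv2.INTER_CUBIC)
cv2.imwrite('pics/crop1.png',np.hstack([r(a),r(b)]))
E
```

```text
(no output)
```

View pics/crop1.png

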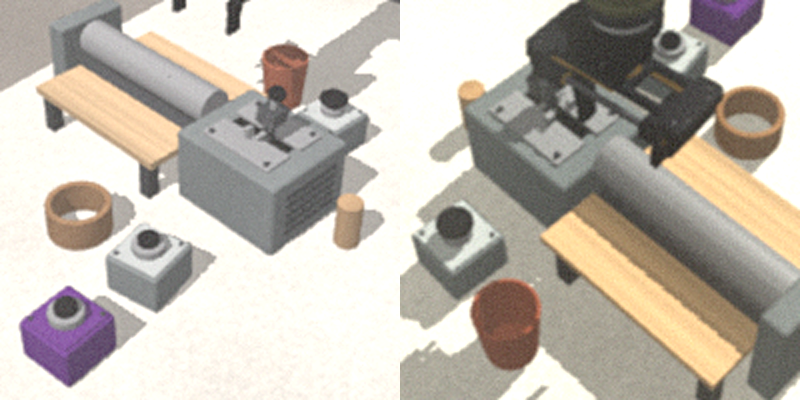

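View pics/wrist0.png

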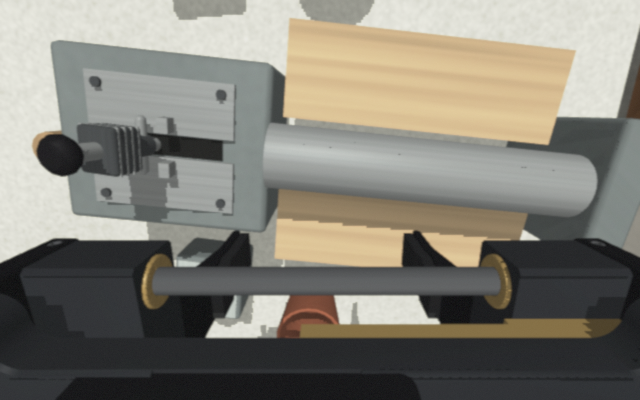

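The wrist view shows the gear head at left with top corners about (52,42), (270,64), (268,231), (75,214). The knob is at (60,154), leaning away from the rollers, and the collar is at (110,148). In the side view the jog, a flat button in a steel ring on a grey pod, is near (284,270). The purple pod is the look-alike and the mushroom stop is at (377,202).

```bash
python3 - <<'E'
from h import *
w=load('wrist0');s=load('side0');c=load('scene0')
for z in(.115,.12):
    q=[onz(w,*p,z) for p in((52,42),(270,64),(268,231),(75,214))]
    print(z,np.round(q,4).tolist(),np.round(np.mean(q,0),4),[round(float(np.linalg.norm(q[i]-q[i-1])),4) for i in range(4)])
g=cv2.cvtColor(w['color'],6)
# screws on plate
scr=[onz(w,*p,.121) for p in((95,81),(221,95),(221,203),(106,192))]
print('screws',np.round(scr,4).tolist(),np.mean(scr,0))
a=lambda v:np.degrees(np.arctan2(v[1],v[0]))
print(a(scr[1]-scr[0]),a(scr[2]-scr[3]),a(scr[0]-scr[3])-90)
# roller edges left end/right end at axis: top line
# dark button blob
def dark(im,x0,x1,y0,y1,t):
    g=cv2.cvtColor(im['color'],6)[y0:y1,x0:x1]; n,l,st,ce=cv2.connectedComponentsWithStats((g<t).astype('uint8'))
    for i in range(1,n):
        if st[i,4]>25: print(st[i]+[x0,y0,0,0,0],ce[i]+[x0,y0], np.round(onz(im,*(ce[i]+[x0,y0]),.082),4))
print('jog side');dark(s,265,305,255,285,60)
print('jog scene');dark(c,335,358,150,170,60)
print('stop side');dark(s,360,395,190,215,60)
print('knob side');dark(s,335,365,185,225,50)
print('knob wrist');dark(w,30,90,130,180,35)
E
```

```text
0.115 [[0.431, 0.1279, 0.115], [0.6031, 0.1118, 0.115], [0.594, -0.0326, 0.115], [0.4169, -0.0159, 0.115]] [0.5113 0.0478 0.115 ] [0.1445, 0.1728, 0.1447, 0.1778]
0.12 [[0.4351, 0.1269, 0.12], [0.6039, 0.1111, 0.12], [0.595, -0.0306, 0.12], [0.4213, -0.0142, 0.12]] [0.5138 0.0483 0.12  ] [0.1418, 0.1696, 0.142, 0.1745]
screws [[0.4634, 0.0984, 0.121], [0.5632, 0.0878, 0.121], [0.5547, -0.0034, 0.121], [0.4541, 0.0066, 0.121]] [0.50884937 0.0473632  0.121     ]
-6.064198101253586 -5.719791101849591 -5.763403748772163
jog side
[279 265  11   9  78] [283.83333333 269.23076923] [0.5121 0.2695 0.082 ]
jog scene
[335 150   6  20  68] [336.61764706 157.14705882] [0.5039 0.2525 0.082 ]
[340 156  10   9  75] [344.56       160.13333333] [0.5272 0.2567 0.082 ]
stop side
[370 195  14  10 105] [376.72380952 199.16190476] [ 0.5031 -0.129   0.082 ]
knob side
[344 193   9   8  54] [348.27777778 196.27777778] [ 0.5767 -0.0864  0.082 ]
[344 215  12  10  38] [348.63157895 220.73684211] [0.5052 0.0098 0.082 ]
knob wrist
[ 39 135  44  40 957] [ 62.32706374 156.30721003] [0.3895 0.0326 0.082 ]
```

```bash
python3 - <<'E'
from h import *
w=load('wrist0');s=load('side0');c=load('scene0')
j=tri((s,283.8,269.2),(c,344.6,160.1));print('jog',j,proj(s,j),proj(c,j))
j=tri((s,376.7,199.2),(c,237,250));print('stop',j,proj(s,j),proj(c,j))
k=tri((s,348.3,196.3),(w,62.3,156.3));print('knob',k,proj(s,k),proj(w,k))
R=lambda y:np.array([[np.cos(y),-np.sin(y),0],[np.sin(y),np.cos(y),0],[0,0,1]])
O=np.array([.509,.0475,0]);y=-.102
m=R(y).T@(k-O);print('knob local',m,'angle',np.arctan2(m[0],m[2]-.066))
for f,im in(('s',s),('w',w),('c',c)):
    print(f,'corners',[proj(im,O+R(y)@np.array(p)).tolist() for p in((-.09,.075,.117),(.09,.075,.117),(.09,-.075,.117),(-.09,-.075,.117))])
    for l in(-.38,-.3,0): print(f,l,'knobc',proj(im,O+R(y)@np.array([.132*np.sin(l),0,.066+.132*np.cos(l)])),'collar',proj(im,O+R(y)@np.array([.095*np.sin(l),0,.066+.095*np.cos(l)])))
E
```

```text
jog [0.52063651 0.26330773 0.07261039] [283.1 269.2] [343.9 160.1]
stop [ 0.50499865 -0.12826926  0.08102787] [376.  199.3] [236.1 249.9]
knob [0.48538621 0.0483379  0.19412887] [348.2 196.4] [ 62.  156.6]
knob local [-0.02357638 -0.00157089  0.19412887] angle -0.18196972406268885
s corners [[345.9, 244.7], [296.8, 213.6], [334.7, 192.1], [383.4, 219.3]]
s -0.38 knobc [355.1 202.5] collar [350.4 211. ]
s -0.3 knobc [352.2 199.7] collar [348.4 209. ]
s 0 knobc [341.2 191.7] collar [340.6 203.2]
w corners [[43.8, 36.7], [273.4, 62.1], [264.5, 235.5], [68.2, 216.8]]
w -0.38 knobc [ 28.  148.8] collar [ 90.1 145.2]
w -0.3 knobc [ 39.1 151.1] collar [ 97.5 146.6]
w 0 knobc [ 96.  158.9] collar [132.8 151.2]
c corners [[284.3, 160.5], [335.6, 198.0], [290.0, 234.1], [239.0, 192.1]]
c -0.38 knobc [271.2 164. ] collar [276.1 177. ]
c -0.3 knobc [273.9 165.1] collar [278.  177.8]
c 0 knobc [285.2 171.9] collar [286.  182.8]
```

Call:
{"op": "send_rows", "data": {"motion": [{"claw": 1, "slide": [10, -32, -20], "delta_rot": [0, 0, -0.147]}, {"claw": 1, "slide": [20, -63, -40], "delta_rot": [0, 0, -0.294]}, {"claw": 1, "slide": [30, -95, -56], "delta_rot": [0, 0, -0.441]}, {"claw": 1, "slide": [40, -126, -56], "delta_rot": [0, 0, -0.588]}, {"claw": 1, "slide": [49, -158, -56], "delta_rot": [0, 0, -0.735]}]}}

```text
time: 0.65
position: [0.4909, 0.0495, 0.3009]
tool_rot: [1.266, 2.874, 0.001]
ft_force: [0.1, 1.2, -0.2]
grip_width: 1.004
grip_force: 0.0
```

Call:
{"op": "send_rows", "data": {"motion": [{"claw": 1, "slide": [0, 0, 0], "delta_rot": [0, 0, -0.147]}, {"claw": 1, "slide": [0, 0, 0], "delta_rot": [0, 0, -0.294]}, {"claw": 1, "slide": [0, 0, 0], "delta_rot": [0, 0, -0.441]}, {"claw": 1, "slide": [0, 0, 0], "delta_rot": [0, 0, -0.588]}, {"claw": 1, "slide": [0, 0, 0], "delta_rot": [0, 0, -0.734]}]}}

```text
time: 1.15
position: [0.4917, 0.049, 0.3003]
tool_rot: [-0.15, -3.138, 0.0]
ft_force: [-0.4, -0.3, 0.3]
grip_width: 0.997
grip_force: 0.0
```

```bash
python3 - <<'E'
from h import *
from scipy.spatial.transform import Rotation as Ro
im=snap('wrist','w1'); c=snap('scene','c1'); s=snap('side','s1'); st=ctrl.get_state(); print(st['time'],st['position'],st['joint_positions'].round(2)); print(Ro.from_rotvec(st['tool_rot']).as_matrix().round(3))
a=im['color'];b=c['color'][120:280,200:380];d=s['color'][150:310,220:400]
r=lambda x:cv2.resize(x,(320,285),interpolation=cv2.INTER_CUBIC)
o=np.zeros((570,800,3),'uint8');o[:400,:640]=0
big=cv2.resize(a,(480,300))
o[:300,:480]=big;o[:285,480:800]=r(b);o[285:570,480:800]=r(d);cv2.imwrite('pics/crop2.png',o)
E
```

```text
1.3 [0.49186485 0.04897933 0.30037374] [ 0.02 -0.03 -0.17  1.73 -0.    1.43  1.32]
[[-0.995  0.105 -0.   ]
 [ 0.105  0.995 -0.   ]
 [ 0.    -0.    -1.   ]]
```

View pics/w1.png

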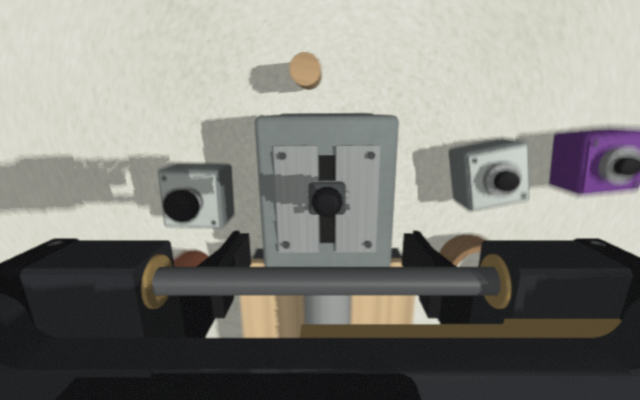

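From overhead, the plate screws are at (281,156), (371,156), (371,244), (285,244). The knob is at (327,201), the jog button at (507,181), the stop at (182,205) and the dowel at (305,70).

```bash
python3 - <<'E'
from h import *
w=load('w1');w0=load('wrist0');s=load('s1')
g=cv2.cvtColor(w['color'],6)
def blob(im,x0,x1,y0,y1,t):
    g=cv2.cvtColor(im['color'],6)[y0:y1,x0:x1]; n,l,st,ce=cv2.connectedComponentsWithStats((g<t).astype('uint8')); i=1+np.argmax(st[1:,4]); return (ce[i]+[x0,y0]),st[i]
y=None
scr=[]
for x,yy in((281,156),(371,156),(371,244),(285,244)):
    p,st=blob(w,x-8,x+9,yy-8,yy+9,90); scr.append(onz(w,*p,.121)); print('scr',p,st[2:])
scr=np.array(scr);O=scr.mean(0);print('O',O)
a=lambda v:np.arctan2(v[1],v[0])
y=np.mean([a(scr[3]-scr[0]),a(scr[2]-scr[1])]);y2=a(scr[0]-scr[1])+np.pi/2;print(y,y2,np.linalg.norm(scr[3]-scr[0]),np.linalg.norm(scr[1]-scr[0]))
k,st=blob(w,305,350,183,222,30);print('knob px',k,st)
j,st=blob(w,490,525,165,196,45);print('jog',j,st,onz(w,*j,.082))
R=lambda y:np.array([[np.cos(y),-np.sin(y),0],[np.sin(y),np.cos(y),0],[0,0,1]])
for kk in(tri((w,*k),(w0,62.3,156.3)),tri((w,*k),(load('side0'),348.3,196.3))):
    m=R(-.102).T@(kk-np.array([O[0],O[1],0]));print('knob',kk,m,np.arctan2(m[0],m[2]-.066))
sj,st=blob(s,265,305,255,285,60);print(sj,st,tri((w,*j),(s,*sj)))
E
```

```text
scr [281.29411765 155.5       ] [ 7  6 34]
scr [370.11764706 154.76470588] [ 7  6 34]
scr [367.13793103 243.72413793] [ 7  6 29]
scr [285.5        244.21428571] [ 6  6 28]
O [0.50889486 0.04717464 0.121     ]
-0.08879571990322967 -0.08724163689775533 0.09986577692714371 0.09206594188008853
knob px [320.27222222 199.77222222] [  8   5  21  29 180]
jog [505.07973422 181.02657807] [  4   7  24  18 301] [0.51548006 0.26063097 0.082     ]
knob [0.48549332 0.04654554 0.19394185] [-0.02321585 -0.00300865  0.19394185] -0.1795031729442309
knob [0.48695378 0.04470021 0.19143064] [-0.02157509 -0.00469568  0.19143064] -0.1703412016205927
[283.96153846 269.23076923] [14 10 11  9 78] [0.51705905 0.26424951 0.07539599]
```

View pics/crop2.png

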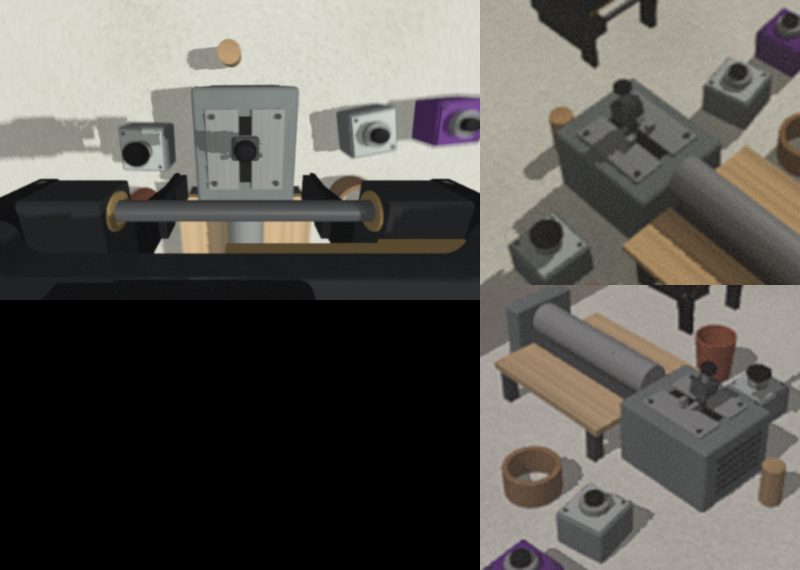

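Call:
{"op": "send_rows", "data": {"motion": [{"claw": 1, "slide": [8, 0, 28], "delta_rot": [0, -0.09, 0]}, {"claw": 1, "slide": [15, 0, 57], "delta_rot": [0, -0.18, 0]}, {"claw": 1, "slide": [15, 0, 57], "delta_rot": [0, -0.18, 0]}]}}

```text
time: 1.6
position: [0.4686, 0.0496, 0.2352]
tool_rot: [0.154, 2.973, -0.019]
ft_force: [-1.8, 0.5, -0.7]
grip_width: 0.999
grip_force: 0.0
```

```bash
python3 - <<'E'
from h import *
from scipy.spatial.transform import Rotation as Ro
st=ctrl.get_state(); print(st['time'],st['position'],st['ft_force']); print(Ro.from_rotvec(st['tool_rot']).as_matrix().round(3))
w=snap('wrist','w2');s=snap('side','s2')
o=np.zeros((520,800,3),'uint8')
o[:520,:420]=cv2.resize(w['color'][100:360,215:425],(420,520)); o[:400,420:800]=cv2.resize(s['color'][120:280,270:422],(380,400),interpolation=2);cv2.imwrite('pics/crop3.png',o)
E
```

```text
1.6 [0.46862725 0.04964289 0.23515384] [-1.80100006  0.52460733 -0.67707563]
[[-0.981  0.104  0.163]
 [ 0.102  0.995 -0.021]
 [-0.164 -0.004 -0.986]]
```

View pics/crop3.png

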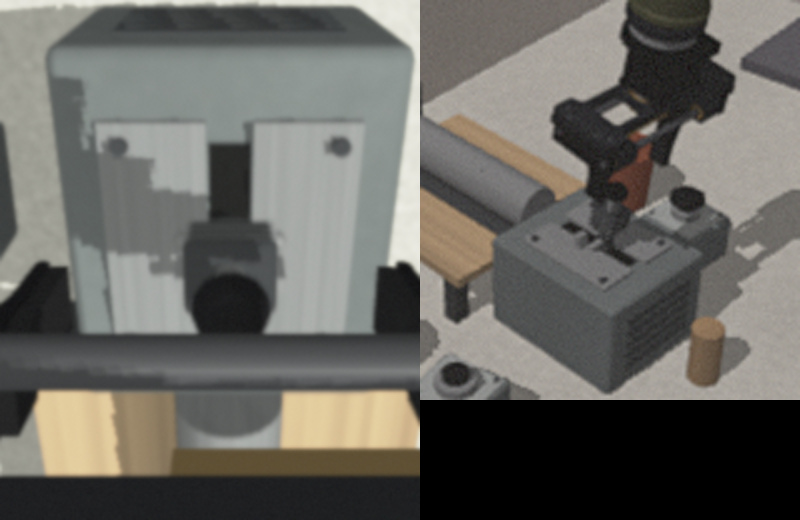

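Call:
{"op": "send_rows", "data": {"motion": [{"claw": 1, "slide": [0, 0, 0], "delta_rot": [0, 0, 0]}]}}

```text
time: 1.8
position: [0.4791, 0.0507, 0.246]
tool_rot: [0.153, 2.955, -0.012]
ft_force: [0.1, -0.0, 0.4]
grip_width: 1.001
grip_force: 0.0
```

```bash
python3 - <<'E'
from h import *
from scipy.spatial.transform import Rotation as Ro
st=ctrl.get_state(); p=st['position'];R=Ro.from_rotvec(st['tool_rot']).as_matrix();print(st['time'],p,np.arcsin(-R[2,0]))
w=snap('wrist','w3')
P=np.array(w['pose']);print('cam in tool',(R.T@(P[:3,3]-p)).round(4));print((R.T@P[:3,:3]).round(3),w['cx'],w['cy'])
for l in(-.1,-.18,-.25):
  f=lambda r,y:np.array([.509,.0473,.066])+r*np.sin(l)*np.array([np.cos(.095),-np.sin(.095),0])+r*np.array([0,0,np.cos(l)])+y*np.array([np.sin(.095),np.cos(.095),0])
  print(l,'knobtop',proj(w,f(.14,0)),'collar top',proj(w,f(.108,0)),'knob in tool',(R.T@(f(.14,0)-p)).round(4),'grip',(R.T@(f(.095,0)-p)).round(4))
print('fingers',proj(w,p+R@[0,.0435,.022]),proj(w,p+R@[0,-.0435,.022]))
# dark knob
g=cv2.cvtColor(w['color'],6)[210:268,290:370];n,l,sx,ce=cv2.connectedComponentsWithStats((g<35).astype('uint8'))
for i in range(1,n):
    if sx[i,4]>60:print(sx[i]+[290,210,0,0,0],ce[i]+[290,210])
E
```

```text
1.8 [0.47908992 0.05068836 0.24600799] 0.18324067862857965
cam in tool [ 0.0768 -0.0002 -0.1409]
[[ 0.    -0.961 -0.276]
 [ 1.     0.    -0.   ]
 [ 0.    -0.276  0.961]] 325.91732371989 199.44922305461952
-0.1 knobtop [325.5 247.3] collar top [325.5 225.9] knob in tool [-0.0084 -0.0005  0.043 ] grip [-0.0047 -0.0005  0.0878]
-0.18 knobtop [325.3 231.5] collar top [325.4 215.1] knob in tool [ 0.0027 -0.0005  0.0425] grip [ 0.0029 -0.0005  0.0875]
-0.25 knobtop [325.2 216.9] collar top [325.3 205.2] knob in tool [ 0.0125 -0.0006  0.0428] grip [ 0.0095 -0.0006  0.0877]
fingers [401.7 249.4] [250.7 249.4]
[308 212  37  36 999] [325.98698699 229.26726727]
```

Call:
{"op": "send_rows", "data": {"motion": [{"claw": 1, "slide": [3, 0, 20], "delta_rot": [0, 0, 0]}, {"claw": 1, "slide": [3, 0, 40], "delta_rot": [0, 0, 0]}, {"claw": 1, "slide": [3, 0, 58], "delta_rot": [0, 0, 0]}, {"claw": 1, "slide": [3, 0, 72], "delta_rot": [0, 0, 0]}, {"claw": 1, "slide": [3, 0, 80], "delta_rot": [0, 0, 0]}]}}

```text
time: 2.35
position: [0.49, 0.0494, 0.1647]
tool_rot: [0.152, 2.957, -0.013]
ft_force: [0.0, -0.3, -0.0]
grip_width: 1.001
grip_force: 0.0
```

Call:
{"op": "send_rows", "data": {"motion": [{"claw": 1, "slide": [0, 0, 2], "delta_rot": [0, 0, 0]}, {"claw": 1, "slide": [0, 0, 2], "delta_rot": [0, 0, 0]}, {"claw": -0.2, "slide": [0, 0, 2], "delta_rot": [0, 0, 0]}, {"claw": -0.2, "slide": [0, 0, 2], "delta_rot": [0, 0, 0]}], "grip_force": 35}}

```text
time: 2.75
position: [0.4893, 0.0494, 0.1633]
tool_rot: [0.151, 2.956, -0.013]
ft_force: [0.6, 0.9, -0.9]
grip_width: 0.892
grip_force: 0.0
```

```bash
python3 - <<'E'
from h import *
from scipy.spatial.transform import Rotation as Ro
st=ctrl.get_state(); p=st['position'];R=Ro.from_rotvec(st['tool_rot']).as_matrix();print(st['time'],p,np.arcsin(-R[2,0]),st['grip_width'],st['ft_force'])
y=-.095;d=p-[.509,.0473,.066];print('local',d[0]*np.cos(y)+d[1]*np.sin(y),-d[0]*np.sin(y)+d[1]*np.cos(y),d[2],np.arctan2(d[0],d[2]),np.linalg.norm(d))
E
```

```text
2.75 [0.48934861 0.04939747 0.16330387] 0.18161125431063724 0.8915011679829722 [ 0.56781935  0.87000675 -0.89172297]
local -0.019761739070271678 0.00022393567283471826 0.097303865523484 -0.19927848224362174 0.09929057721697124
```

Call:
{"op": "send_rows", "data": {"motion": [{"claw": -1, "slide": [0, 0, 0], "delta_rot": [0, 0, 0]}, {"claw": -1, "slide": [0, 0, 0], "delta_rot": [0, 0, 0]}, {"claw": -1, "slide": [0, 0, 0], "delta_rot": [0, 0, 0]}, {"claw": -1, "slide": [0, 0, 0], "delta_rot": [0, 0, 0]}, {"claw": -1, "slide": [0, 0, 0], "delta_rot": [0, 0, 0]}], "grip_force": 35}}

```text
time: 3.25
position: [0.4887, 0.0493, 0.1624]
tool_rot: [0.151, 2.958, -0.014]
ft_force: [-0.5, -0.5, -0.5]
grip_width: 0.45
grip_force: 0.0
```

Call:
{"op": "send_rows", "data": {"motion": [{"claw": -1, "slide": [0, 0, 0], "delta_rot": [0, 0, 0]}, {"claw": -1, "slide": [0, 0, 0], "delta_rot": [0, 0, 0]}, {"claw": -1, "slide": [0, 0, 0], "delta_rot": [0, 0, 0]}, {"claw": -1, "slide": [0, 0, 0], "delta_rot": [0, 0, 0]}]}}

```text
time: 3.65
position: [0.4888, 0.0498, 0.1624]
tool_rot: [0.15, 2.958, -0.013]
ft_force: [0.3, 1.9, -0.2]
grip_width: 0.39
grip_force: 35.0
```

Gripped at 34 mm. Next I lift 12.5 mm along the rod.

Call:
{"op": "send_rows", "data": {"motion": [{"claw": -1, "slide": [0, 0, -4], "delta_rot": [0, 0, 0]}, {"claw": -1, "slide": [0, 0, -8], "delta_rot": [0, 0, 0]}, {"claw": -1, "slide": [0, 0, -12], "delta_rot": [0, 0, 0]}, {"claw": -1, "slide": [0, 0, -12.5], "delta_rot": [0, 0, 0]}, {"claw": -1, "slide": [0, 0, -12.5], "delta_rot": [0, 0, 0]}]}}

```text
time: 4.15
position: [0.4865, 0.05, 0.1746]
tool_rot: [0.15, 2.958, -0.013]
ft_force: [2.9, 4.4, -5.5]
grip_width: 0.386
grip_force: 35.0
```

```bash
cat > q.py <<'E'
from h import *
from scipy.spatial.transform import Rotation as Ro
st=ctrl.get_state(); p=st['position'];R=Ro.from_rotvec(st['tool_rot']).as_matrix();print(st['time'],p,'tilt',-np.arcsin(-R[2,0]),st['grip_width'],st['ft_force'])
y=-.095;d=p-[.509,.0473,.066];x=d[0]*np.cos(y)+d[1]*np.sin(y);print('local',x,-d[0]*np.sin(y)+d[1]*np.cos(y),d[2],'lever',np.arctan2(x,d[2]),np.hypot(x,d[2]))
E
python3 q.py
```

```text
4.15 [0.48650328 0.04996348 0.17459854] tilt -0.1801662457596745 0.38595822055693796 [ 2.91148807  4.43952413 -5.54748553]
local -0.022647929121232528 0.0005174900833598648 0.10859853849097251 lever -0.20560042136730552 0.1109349866176384
```

Call:
{"op": "send_rows", "data": {"motion": [{"claw": -1, "slide": [-5.5, 0, 0.1], "delta_rot": [0, 0.05, 0]}, {"claw": -1, "slide": [-11.1, 0, 0.6], "delta_rot": [0, 0.1, 0]}, {"claw": -1, "slide": [-16.6, 0, 1.2], "delta_rot": [0, 0.15, 0]}, {"claw": -1, "slide": [-22.1, 0, 2.2], "delta_rot": [0, 0.2, 0]}, {"claw": -1, "slide": [-22.1, 0, 2.2], "delta_rot": [0, 0.2, 0]}]}}

```text
time: 4.65
position: [0.5085, 0.0477, 0.1751]
tool_rot: [-0.159, -3.113, -0.003]
ft_force: [1.7, 4.5, -5.8]
grip_width: 0.386
grip_force: 35.0
```

```bash
python3 q.py
```

```text
4.65 [0.50850519 0.04771777 0.17509687] tilt 0.024495459722366365 0.38621598920259914 [ 1.66817216  4.48635118 -5.8416532 ]
local -0.0005322086427052409 0.0003689469180882449 0.10909687189487785 lever -0.0048782738835660665 0.10909817002721338
```

Call:
{"op": "send_rows", "data": {"motion": [{"claw": -1, "slide": [-5.5, 0, -1], "delta_rot": [0, 0.05, 0]}, {"claw": -1, "slide": [-11, 0, -0.7], "delta_rot": [0, 0.1, 0]}, {"claw": -1, "slide": [-16.5, 0, 0], "delta_rot": [0, 0.15, 0]}, {"claw": -1, "slide": [-22, 0, 1], "delta_rot": [0, 0.2, 0]}, {"claw": -1, "slide": [-22, 0, 1], "delta_rot": [0, 0.2, 0]}]}}

```text
time: 5.15
position: [0.53, 0.0455, 0.1733]
tool_rot: [-0.148, -2.914, -0.018]
ft_force: [-0.5, 4.5, -6.0]
grip_width: 0.387
grip_force: 35.0
```

```bash
python3 q.py
```

```text
5.15 [0.53002747 0.04553813 0.17325178] tilt 0.22434919315489743 0.387054306853595 [-0.47429275  4.54028335 -6.04267902]
local 0.021099779550545945 0.00024068058005517518 0.10725177914014389 lever 0.19425059111413714 0.10930756984677613
```

Call:
{"op": "send_rows", "data": {"motion": [{"claw": -1, "slide": [-5.5, 0, -0.4], "delta_rot": [0, 0.05, 0]}, {"claw": -1, "slide": [-11, 0, 0.1], "delta_rot": [0, 0.1, 0]}, {"claw": -1, "slide": [-16.5, 0, 0.7], "delta_rot": [0, 0.15, 0]}, {"claw": -1, "slide": [-19.5, 0, 1.2], "delta_rot": [0, 0.18, 0]}, {"claw": -1, "slide": [-19.5, 0, 1.2], "delta_rot": [0, 0.18, 0]}]}}

```text
time: 5.65
position: [0.5462, 0.044, 0.1683]
tool_rot: [-0.138, -2.73, -0.028]
ft_force: [-6.7, 4.8, -3.7]
grip_width: 0.386
grip_force: 35.0
```

```bash
python3 q.py
```

```text
5.65 [0.54618921 0.04395448 0.16827886] tilt 0.4088662417136781 0.38633696966975095 [-6.74455955  4.78728124 -3.6598836 ]
local 0.03733886661704768 0.00019722515527667095 0.10227885941231718 lever 0.35003596378911117 0.10888138519935453
```

Call:
{"op": "send_rows", "data": {"motion": [{"claw": -1, "slide": [-3, 0, 0], "delta_rot": [0, 0, 0]}, {"claw": -1, "slide": [-3, 0, 0], "delta_rot": [0, 0, 0]}]}}

```text
time: 5.85
position: [0.5465, 0.044, 0.1682]
tool_rot: [-0.136, -2.726, -0.028]
ft_force: [-13.7, 4.8, -0.8]
grip_width: 0.383
grip_force: 35.0
```

```bash
python3 q.py
```

```text
5.85 [0.54645688 0.04396725 0.16820105] tilt 0.41270054545656115 0.3834854604849014 [-13.66716789   4.80007204  -0.75608724]
local 0.037604120754885444 0.0002353318138355238 0.10220104876014338 lever 0.3525690606730086 0.10889960636026749
```

Call:
{"op": "send_rows", "data": {"motion": [{"claw": -1, "slide": [2, 0, 4], "delta_rot": [0, -0.02, 0]}, {"claw": -1, "slide": [2, 0, 8], "delta_rot": [0, -0.02, 0]}, {"claw": -1, "slide": [2, 0, 11], "delta_rot": [0, -0.02, 0]}, {"claw": -1, "slide": [2, 0, 11], "delta_rot": [0, -0.02, 0]}]}}

```text
time: 6.25
position: [0.5424, 0.0443, 0.1596]
tool_rot: [-0.138, -2.752, -0.027]
ft_force: [-6.2, 3.0, -2.7]
grip_width: 0.389
grip_force: 35.0
```

```bash
python3 q.py
```

```text
6.25 [0.54244777 0.04432208 0.15955359] tilt 0.3861540305141123 0.3888337058898274 [-6.1604809   2.95869282 -2.74430681]
local 0.03357943170769204 0.000208267808682622 0.09355359386020184 lever 0.34461029486847994 0.09939745046011568
```

Dropped to about 1 mm lift with the lever at its stop, so I open the fingers.

Call:
{"op": "send_rows", "data": {"motion": [{"claw": 1, "slide": [0, 0, 0], "delta_rot": [0, 0, 0]}, {"claw": 1, "slide": [0, 0, 0], "delta_rot": [0, 0, 0]}, {"claw": 1, "slide": [0, 0, 0], "delta_rot": [0, 0, 0]}, {"claw": 1, "slide": [0, 0, 0], "delta_rot": [0, 0, 0]}, {"claw": 1, "slide": [0, 0, 0], "delta_rot": [0, 0, 0]}]}}

```text
time: 6.75
position: [0.546, 0.043, 0.1593]
tool_rot: [-0.141, -2.759, -0.026]
ft_force: [-0.5, -0.1, 0.1]
grip_width: 0.756
grip_force: 0.0
```

Call:
{"op": "send_rows", "data": {"motion": [{"claw": 1, "slide": [0, 0, 0], "delta_rot": [0, 0, 0]}, {"claw": 1, "slide": [0, 0, 0], "delta_rot": [0, 0, 0]}, {"claw": 1, "slide": [0, 0, -15], "delta_rot": [0, 0, 0]}, {"claw": 1, "slide": [0, 0, -40], "delta_rot": [0, 0, 0]}, {"claw": 1, "slide": [0, 0, -65], "delta_rot": [0, 0, 0]}]}}

```text
time: 7.25
position: [0.5702, 0.041, 0.221]
tool_rot: [-0.14, -2.759, -0.027]
ft_force: [-0.3, 0.1, -0.3]
grip_width: 1.0
grip_force: 0.0
```

Call:
{"op": "send_rows", "data": {"motion": [{"claw": 1, "slide": [0, 0, -25], "delta_rot": [0, 0, 0]}, {"claw": 1, "slide": [0, 0, -50], "delta_rot": [0, 0, 0]}, {"claw": 1, "slide": [0, 0, -50], "delta_rot": [0, -0.15, 0]}, {"claw": 1, "slide": [0, 0, -50], "delta_rot": [0, -0.29, 0]}, {"claw": 1, "slide": [0, 0, -50], "delta_rot": [0, -0.39, 0]}]}}

```text
time: 7.75
position: [0.589, 0.0395, 0.268]
tool_rot: [0.158, 3.12, -0.0]
ft_force: [0.4, 0.2, 0.3]
grip_width: 1.0
grip_force: 0.0
```

```bash
python3 q.py; python3 - <<'E'
from h import *
w=snap('wrist','w4');s=snap('side','s4');c=snap('scene','c4')
o=np.zeros((600,800,3),'uint8')
o[:250,:400]=cv2.resize(w['color'],(400,250))
o[250:600,:400]=cv2.resize(c['color'][120:295,200:400],(400,350),interpolation=2)
o[:400,400:800]=cv2.resize(s['color'][160:260,290:390],(400,400),interpolation=2);cv2.imwrite('pics/crop4.png',o)
O=np.array([.509,.0473,.066])
for l in(.3,.38):
  f=lambda r:O+r*np.sin(l)*np.array([np.cos(.095),-np.sin(.095),0])+r*np.array([0,0,np.cos(l)])
  for n,im in(('w',w),('s',s),('c',c)): print(l,n,'knob',proj(im,f(.132)),'grip',proj(im,f(.095)),'griplifted',proj(im,f(.107)),'pin',proj(im,f(.065)))
E
```

```text
7.75 [0.58901789 0.03952846 0.26798183] tilt -0.017172530042415094 0.9996858838220901 [0.35559755 0.15274694 0.2920015 ]
local 0.08039426827171696 -0.000146225268274759 0.20198182592276898 lever 0.3788045640643067 0.21739341382397157
0.3 w knob [326.  161.4] grip [325.9 140.2] griplifted [325.9 146.5] pin [325.8 126.5]
0.3 s knob [330.3 187.5] grip [332.8 200.1] griplifted [332.  196.1] pin [334.9 210.1]
0.3 c knob [297.1 182.5] grip [294.4 190.3] griplifted [295.3 187.8] pin [292.3 196.3]
0.38 w knob [326.1 174.2] grip [325.9 148.7] griplifted [326.  156.3] pin [325.8 132. ]
0.38 s knob [327.5 187.2] grip [330.9 199.8] griplifted [329.8 195.7] pin [333.6 209.8]
0.38 c knob [300.3 185.8] grip [296.6 192.6] griplifted [297.8 190.4] pin [293.7 197.8]
```

View pics/crop4.png

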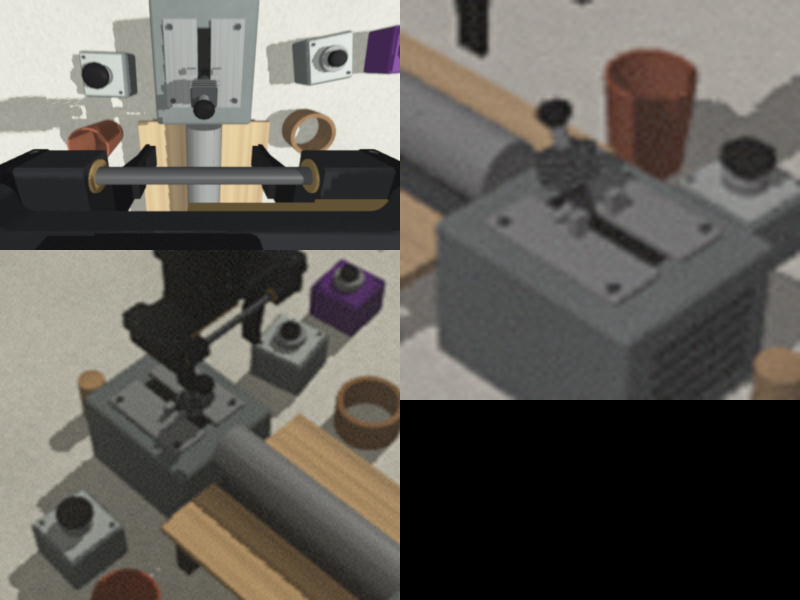

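The side view shows the knob at about (328,188) and the collar at about (331,201). That matches lever 0.38 with the collar down behind the bosses. Now to the jog button.

Call:
{"op": "send_rows", "data": {"motion": [{"claw": -1, "slide": [20, 45, 0], "delta_rot": [0, 0, 0]}, {"claw": -1, "slide": [40, 90, 0], "delta_rot": [0, 0, 0]}, {"claw": -1, "slide": [60, 135, 0], "delta_rot": [0, 0, 0]}, {"claw": -1, "slide": [80, 180, 0], "delta_rot": [0, 0, 0]}, {"claw": -1, "slide": [96, 214, 0], "delta_rot": [0, 0, 0]}]}}

```text
time: 8.4
position: [0.5139, 0.2654, 0.2653]
tool_rot: [0.156, 3.13, 0.001]
ft_force: [0.6, 1.3, -0.3]
grip_width: 0.633
grip_force: 0.0
```

Call:
{"op": "send_rows", "data": {"motion": [{"claw": -1, "slide": [0, 0, 0], "delta_rot": [0, 0, 0]}, {"claw": -1, "slide": [0, 0, 0], "delta_rot": [0, 0, 0]}, {"claw": -1, "slide": [0, 0, 0], "delta_rot": [0, 0, 0]}, {"claw": -1, "slide": [0, 0, 0], "delta_rot": [0, 0, 0]}]}}

```text
time: 8.8
position: [0.5157, 0.2599, 0.2647]
tool_rot: [0.165, 3.128, -0.002]
ft_force: [0.2, -0.2, -0.4]
grip_width: 0.264
grip_force: 0.0
```

```bash
python3 q.py; python3 - <<'E'
from h import *
from scipy.spatial.transform import Rotation as Ro
w=snap('wrist','w5');st=ctrl.get_state();p=st['position'];R=Ro.from_rotvec(st['tool_rot']).as_matrix()
print('tips',proj(w,p+R@[0,0,.022]))
g=cv2.cvtColor(w['color'],6)[120:280,240:420];n,l,sx,ce=cv2.connectedComponentsWithStats((g<45).astype('uint8'))
for i in range(1,n):
    if sx[i,4]>100:
        q=ce[i]+[240,120];print(sx[i]+[240,120,0,0,0],q,onz(w,*q,.08).round(4),onz(w,*q,.082).round(4))
cv2.imwrite('pics/crop5.png',cv2.resize(w['color'][100:300,200:460],(780,600),interpolation=2))
E
```

```text
8.8 [0.51570447 0.25989585 0.26473284] tilt -0.00951792652681957 0.2640899717487189 [ 0.16919399 -0.24677994 -0.39370523]
local -0.013491998665028464 0.21227319913182074 0.19873284213436804 lever -0.06778611493853712 0.1991903024014492
tips [326.6 249.4]
[320 174  23  23 421] [330.58432304 184.83372922] [0.5182 0.2644 0.08  ] [0.5177 0.2644 0.082 ]
[276 232  30  36 721] [292.5852982  252.38834951] [0.5936 0.2125 0.08  ] [0.5926 0.2129 0.082 ]
[348 232  29  36 718] [359.24094708 252.28690808] [0.6015 0.2893 0.08  ] [0.6005 0.2891 0.082 ]
[240 242  31  34 786] [253.19338422 255.21501272] [0.5924 0.1666 0.08  ] [0.5915 0.1672 0.082 ]
[ 382  242   38   38 1047] [402.10983763 256.19770774] [0.6117 0.3384 0.08  ] [0.6106 0.338  0.082 ]
```

View pics/crop5.png

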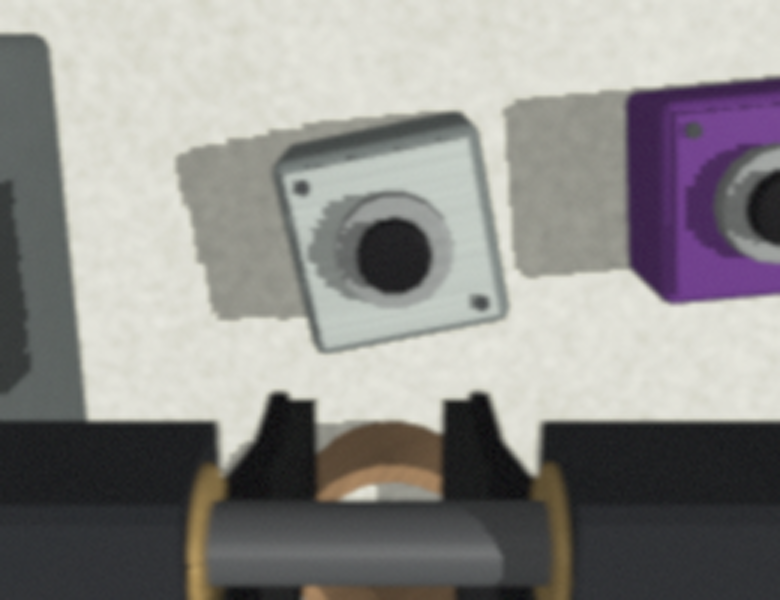

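The image shows the black jog button in its steel ring on the grey pod, at about pixel (331,185), which is world (0.518, 0.264). The purple look-alike is further right. Descending with shut fingers.

Call:
{"op": "send_rows", "data": {"motion": [{"claw": -1, "slide": [-1.5, 4.7, 30], "delta_rot": [0, 0.01, 0]}, {"claw": -1, "slide": [-1.5, 4.7, 65], "delta_rot": [0, 0.01, 0]}, {"claw": -1, "slide": [-1.5, 4.7, 100], "delta_rot": [0, 0.01, 0]}, {"claw": -1, "slide": [-1.5, 4.7, 125], "delta_rot": [0, 0.01, 0]}, {"claw": -1, "slide": [-1.5, 4.7, 138], "delta_rot": [0, 0.01, 0]}]}}

```text
time: 9.35
position: [0.5171, 0.2643, 0.1244]
tool_rot: [-0.163, -3.134, 0.003]
ft_force: [-0.2, -0.4, -0.1]
grip_width: 0.004
grip_force: 0.0
```

Call:
{"op": "send_rows", "data": {"motion": [{"claw": -1, "slide": [0, 0, 0], "delta_rot": [0, 0, 0]}, {"claw": -1, "slide": [0, 0, 4], "delta_rot": [0, 0, 0]}, {"claw": -1, "slide": [0, 0, 8], "delta_rot": [0, 0, 0]}, {"claw": -1, "slide": [0, 0, 8], "delta_rot": [0, 0, 0]}]}}

```text
time: 9.75
position: [0.5182, 0.2663, 0.1196]
tool_rot: [0.16, 3.136, 0.001]
ft_force: [-0.3, -0.4, 0.3]
grip_width: 0.007
grip_force: 0.0
```

```bash
python3 q.py; python3 - <<'E'
from h import *
s=snap('side','s6');c=snap('scene','c6')
cv2.imwrite('pics/crop6.png',np.hstack([cv2.resize(s['color'][220:320,235:335],(400,400),interpolation=2),cv2.resize(c['color'][110:210,295:395],(400,400),interpolation=2)]))
E
```

```text
9.75 [0.51817999 0.26631309 0.11957946] tilt -0.0011172355156444617 0.007173162670798309 [-0.25222212 -0.44897111  0.30203962]
local -0.01163636770760627 0.2188963221701009 0.053579456664654496 lever -0.21385857263263838 0.054828489217798176
```

View pics/crop6.png

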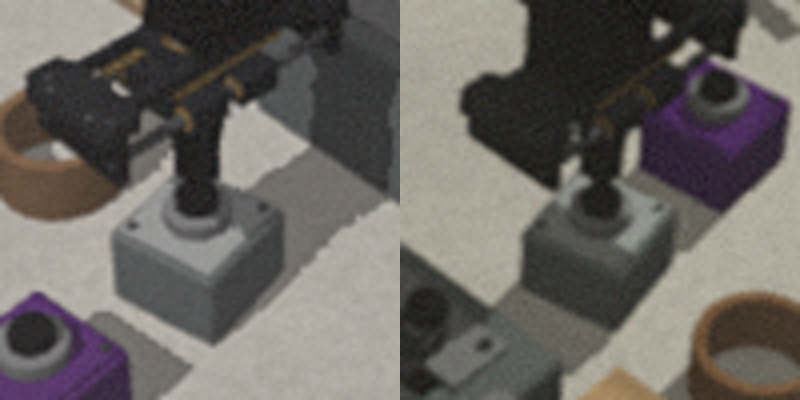

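Call:
{"op": "send_rows", "data": {"motion": [{"claw": -1, "slide": [0, -2, 8], "delta_rot": [0, 0, 0]}, {"claw": -1, "slide": [0, -2, 14], "delta_rot": [0, 0, 0]}, {"claw": -1, "slide": [0, -2, 20], "delta_rot": [0, 0, 0]}, {"claw": -1, "slide": [0, -2, 26], "delta_rot": [0, 0, 0]}, {"claw": -1, "slide": [0, -2, 26], "delta_rot": [0, 0, 0]}]}}

```text
time: 10.35
position: [0.5178, 0.2639, 0.0979]
tool_rot: [0.16, 3.137, -0.003]
ft_force: [-11.7, -7.3, 32.0]
grip_width: 0.009
grip_force: 16.3
```

Call:
{"op": "send_rows", "data": {"motion": [{"claw": -1, "slide": [0, 0, -1.5], "delta_rot": [0, 0, 0]}, {"claw": -1, "slide": [0, 0, -1.5], "delta_rot": [0, 0, 0]}, {"claw": -1, "slide": [0, 0, -1.5], "delta_rot": [0, 0, 0]}, {"claw": -1, "slide": [0, 0, -1.5], "delta_rot": [0, 0, 0]}, {"claw": -1, "slide": [0, 0, -20], "delta_rot": [0, 0, 0]}]}}

```text
time: 10.85
position: [0.517, 0.2637, 0.1125]
tool_rot: [-0.16, -3.136, 0.002]
ft_force: [0.7, 0.2, 0.4]
grip_width: 0.007
grip_force: 0.0
```

Call:
{"op": "send_rows", "data": {"motion": [{"claw": -1, "slide": [0, 0, -30], "delta_rot": [0, 0, 0]}, {"claw": -1, "slide": [0, 0, -65], "delta_rot": [0, 0, 0]}, {"claw": -1, "slide": [0, 0, -100], "delta_rot": [0, 0, 0]}, {"claw": -1, "slide": [0, 0, -125], "delta_rot": [0, 0, 0]}, {"claw": -1, "slide": [0, 0, -125], "delta_rot": [0, 0, 0]}]}}

```text
time: 11.35
position: [0.5193, 0.2654, 0.2418]
tool_rot: [0.159, 3.131, 0.005]
ft_force: [1.6, 1.1, 1.0]
grip_width: 0.005
grip_force: 0.0
```

```bash
python3 q.py; python3 - <<'E'
from h import *
s=snap('side','s7');c=snap('scene','c7')
cv2.imwrite('pics/crop7.png',np.hstack([cv2.resize(s['color'][160:310,250:400],(400,400),interpolation=2),cv2.resize(c['color'][130:280,220:370],(400,400),interpolation=2)]))
E
```

```text
11.35 [0.51934322 0.26542663 0.24184499] tilt -0.006149937671246591 0.00490113203528202 [1.62315072 1.06894151 0.95260584]
local -0.010394295940997379 0.21812420425209716 0.1758449948924992 lever -0.059041857700947206 0.17615193333271167
```

View pics/crop7.png

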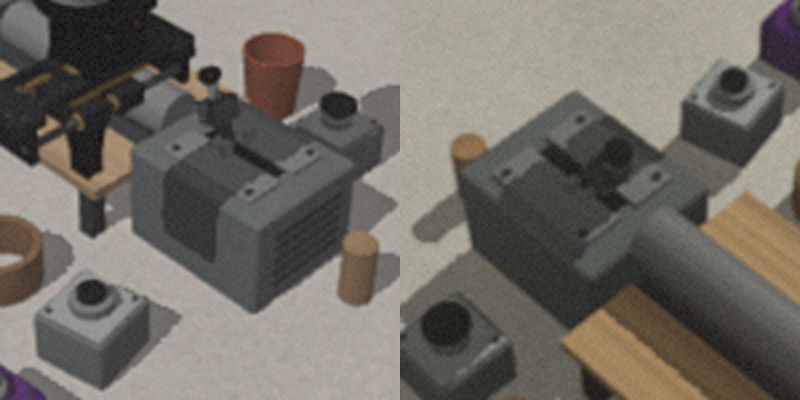

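The jog button is back up, the lever is still in reverse (knob about (328,188) in the side view) with the collar down, and nothing else has moved. Handing in.

```bash
python3 -c "
from bench import ctrl
print(ctrl.close_job())"
```

```text
the job is handed in; nothing more can be done
None
```

The job is handed in at about 11.5 s of the 48 s: the camera views show the lever at its reverse end with the collar down behind the bosses, then the jog button was pressed to its bottom for about half a second and came back up, with the stop button and loose items left alone.

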